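# Sort the kiln posts with the go gauge

### The job

One of the two kiln posts has swollen and no longer fits; find out which with the wooden gauge. Slide the post that fits lengthwise through the arch, in over the yellow half and right out over the blue half, and lay it flat on the green tile; lay the swollen one flat on the red tile. The posts are brittle, so set them down gently, and do not disturb the paint jar, the tub or the figurine.

Things in the scene. Friction and masses are not known exactly. Their poses are not given: they have to be found in the camera images.
- post_a: one of two look-alike kiln posts: square buff ceramic bar with slightly rounded edges, 130 mm long, lying flat on the table. One post is 28 mm square (150 g or so), the other has swollen to 37 mm square (200 g or so); which is which is not told: the gauge decides. Origin at the bar's centre; its own x is the long axis. Either end and any face may be used
- post_b: one of two look-alike kiln posts: square buff ceramic bar with slightly rounded edges, 130 mm long, lying flat on the table. One post is 28 mm square (150 g or so), the other has swollen to 37 mm square (200 g or so); which is which is not told: the gauge decides. Origin at the bar's centre; its own x is the long axis. Either end and any face may be used
- gauge: go gauge, fixed: board 90 (own x) by 240 (own y) by 10 mm thick, with a dark wooden arch 25 mm thick (y -12.5 to 12.5 mm), 90 mm wide, top at z 64 mm, across its middle. Its opening is 34 mm wide (x) and 42 mm high (z 10 to 52 mm), too small for the gripper. Posts go in over the yellow half (+y) and out over the blue half (-y). Origin at the centre of the board's underside; z up
- green_tile: flat rectangular green glazed tile, fixed to the table, 105 mm (own x) by 180 mm (own y), 8 mm thick. Origin at the centre of its underside; z up. The red and green tiles may be in either place; for the post that fits
- red_tile: flat rectangular red glazed tile, fixed to the table, 105 mm (own x) by 180 mm (own y), 8 mm thick. Origin at the centre of its underside; z up. The red and green tiles may be in either place; for the swollen post
- jar: red paint jar with white label and white cap, 62 mm across, 85 mm tall, loose; leave alone. Origin at the centre of its underside
- tub: white open tub, 80 mm across, 50 mm tall, loose; leave alone. Origin at the centre of its underside
- figure: blue ceramic figurine, 60 mm across at the foot, 94 mm tall, loose; leave alone. Origin at the centre of its underside
There are look-alikes about, which are no part of the job. Leave any pink or turquoise look-alike of the post_b alone. There is more than one size of the green_tile; the job needs the smaller.

How it is judged:
On the way, in this order (a step that is already met when the one before it is completed fails the run):
1. the post that fits is entering the arch from the yellow half, its nose in the opening (x of post_a in the frame of gauge between -0.008 and 0.008 m and z of post_a in the frame of gauge between 0.018 and 0.042 m and angle between the x axis of post_a and the y axis of gauge, either way round below 0.25 rad and y of post_a in the frame of gauge between 0.012 and 0.065 m), for 0.1 s.
2. it lies through the arch with its middle past the arch's middle, on the blue side (x of post_a in the frame of gauge between -0.008 and 0.008 m and z of post_a in the frame of gauge between 0.018 and 0.042 m and angle between the x axis of post_a and the y axis of gauge, either way round below 0.25 rad and y of post_a in the frame of gauge between -0.062 and -0.016 m), for 0.1 s.
3. it has come right out of the arch over the blue half (y of post_a in the frame of gauge below -0.077 m and x of post_a in the frame of gauge between -0.08 and 0.08 m), for 0.05 s.
At the end, for the whole second after the job is handed in: The post that fits lies flat and at rest on the green tile and the swollen one on the red tile, each centre within 42 mm across and 60 mm along of the tile's centre and within 5 mm of its resting height (x of post_a in the frame of green_tile between -0.042 and 0.042 m and y of post_a in the frame of green_tile between -0.06 and 0.06 m and z of post_a in the frame of green_tile between 0.017 and 0.027 m and linear speed of each of post_a, post_b below 0.02 m/s and angular speed of each of post_a, post_b below 0.2 rad/s and x of post_b in the frame of red_tile between -0.042 and 0.042 m and y of post_b in the frame of red_tile between -0.06 and 0.06 m and z of post_b in the frame of red_tile between 0.0215 and 0.0315 m); the robot touches nothing.
It fails at once if the red paint jar moved more than 30 mm or tipped (distance of jar from where it was at the start of the episode above 0.03 m or angle between jar's own z axis and vertical above 0.5 rad).
It fails at once if the white tub moved more than 30 mm or tipped (distance of tub from where it was at the start of the episode above 0.03 m or angle between tub's own z axis and vertical above 0.5 rad).
It fails at once if the blue figurine moved more than 30 mm or tipped (distance of figure from where it was at the start of the episode above 0.03 m or angle between figure's own z axis and vertical above 0.5 rad).
It fails at once if a post is dropped or thrown: it moves faster than 0.7 m/s with the fingers off it (a fall of about 25 mm) ((linear speed of post_a above 0.7 m/s and contact force between post_a and the fingers below 0.01 N) or (linear speed of post_b above 0.7 m/s and contact force between post_b and the fingers below 0.01 N)).
It also fails if it takes over 72 s, if anything falls off the work surface, if the arm or the gripper's body presses on something with over 40 N, if the wrist force passes 120 N, or if a joint passes its speed limit or range.

### The arm

A 7-joint arm with a two-finger parallel gripper is mounted at the origin on the work surface. World frame = base frame: x ahead of the robot, y to its left, z up, the work surface at z = 0. Lengths are in m, angles in rad, forces in N, time in s.
With the tool pointing down it reaches from about 0.425 to 0.875 m from the base axis. Payload 8.4 kg.
Tool frame: the origin (TCP) lies at the very end of the fingers, on their centre line; the grasp point (between the pads) lies 19 mm behind it; z points along the fingers, y is the line along which they close (so a half turn about z gives the same grasp; the last joint's range is limited). The gripper opens to 85 mm and grips with 20 to 120 N. Pads are 22 mm wide; open, the fingers measure 114 mm over their backs; the gripper's body (76 mm by 85 mm) begins 54 mm behind the grasp point. The pads swing forward as they close: fully open they stand 13 mm farther back than shut.
Start: joints at [-1.377, 0.333, 0.04, 1.465, -0.013, 1.343, -0.059], TCP at [0.188, 0.622, 0.231] pointing down, gripper open.
Joint ranges: [-2.58, 2.58], [-0.38, 2.09], [-1.3, 1.39], [0.25, 2.4], [-1.5, 4.64], [0.08, 2.09], [-2.65, 2.65]. Speed limits (rad/s): [2.22, 2.22, 2.79, 2.79, 3.14, 3.14, 3.14].

### API

Orientations are given as a rotation vector (axis times angle).
In Python, from plant import bot gives the robot as it stands.
- The arm moves only by the tool carry_out, never from a script. Its argument "steps" is a list of rows, each a list of 6 numbers: the shift along the tool's x, y, z in units of 0.4 m (1.0 is 0.4 m), then the turn, a rotation vector about the tool's x, y, z in units of 0.5 rad (1.0 is 0.5 rad). A call has 1 to 8 rows; each row shifts and turns the commanded pose from where the row before left it, along the tool's axes as they then stand; what a row does not reach is not made up. A row lasts 1/10 s, in which the tool goes at most 50 mm and 8.59 degrees, less where a joint would pass 70% of its speed; a pose out of reach is approached as far as the arm can. A call with a number of a shift or a turn outside -1 to 1 is refused whole. A call with a gripper value outside its range is refused whole. "gripper" is the opening, from -1 (shut) to 1 (fully open), set as the call begins (left out, the last holds). The fingers move at their own pace and stop on an object; the grip force is fixed at half the most. Time passes only in rows, so rows that do not move let the fingers close. It gives the time, the measured TCP pose, the force, the opening and the grip force at its end, in the units of the state.
- bot.read_state(): the state, without advancing time (a new reading comes with each control period).
- bot.snapshot(name): name is "scene" or "side" or "wrist"; returns a dict with "color" (480x640x3 uint8, red, green, blue), "fov_y" (degrees; the focal length in pixels is half the picture's height over the tangent of half this angle, whatever the lens; pixels are square), "cx", "cy" (the principal point, pixels), "T" (4x4, takes a point from camera to world coordinates); the wrist camera has in their place "T_tool_cam" (4x4, takes a point from camera to tool coordinates, whose origin is the TCP and whose axes are the flange's). Camera axes: x right, y up, looking along -z (the intrinsics and any distortion apply to the point x, -y, -z); pixel columns grow to the right and rows downward; lengths in m; the calibration is good to about 2 mm. A picture is of the moment at which its call begins: read the wrist's pose just before it. There is no depth.
- bot.hand_in(): hands the job in; it is judged then, once.
Trained networks look in a picture, given as the dict that the camera call returned (one of the last four; its "shot" number tells which), for a name from the list of things; names that differ only in an ending like _2 or _b are one class to them, and where a whole thing is asked for, a point or a joint stands for the part that bears it (a point fixed in the world has none). Each returns a list of dicts, best first, with "p" (0 to 1); they miss things now and then, are a little off and sometimes report something else, mostly with a low value. They report only what shows in the picture. A call takes as long as a camera call. They do not tell look-alikes from the thing itself.
- bot.trace(query, picture): "mask" (480x640 bool, what is visible of it) and "pixel" ([column, row] in pixels, amid what is visible of it).
The state is a dict: "clock": time; "q": joint angles; "joint_velocities": joint speeds; "joint_torque": joint torques, N m; "ee_pos": TCP position; "tcp_rot": TCP orientation; "contact_force": force on the tool from outside, world axes, zero at the start; "ft_torque": the same for the moment, N m; "gripper_width": opening from 0.0 (shut) to 1.0 (fully open); "grasp_force": force on a finger pad.
Only numpy, scipy, OpenCV 4.12 (cv2) and the standard library are available. Lean on these libraries where they do the work, as an engineer would, in place of code of your own. Each camera call takes 0.05 s, during which the arm holds its last target. There are 200 camera calls.

## Working session

There is one attempt and no reset: what is moved stays moved. The work goes in short steps, Python scripts to look and compute and a tool call to move; the robot and the scene stay as the last step left them, time stands still between calls to the robot, and variables do not carry over. Pictures are saved under pics/ and viewed, at most 10 in all, crops included, and the job is handed in when it is done.

Besides the shell and the picture viewer there is one more tool, called after "Call:" by a JSON object that holds its "op" and its "data". carry_out: Moves the arm, as the interface text tells. Shifts and turns lie within -1 to 1; 1 stands for 0.4 m of shift or 0.5 rad of turn. Its arguments: {"type":"object","properties":{"steps":{"type":"array","items":{"type":"array","items":{"type":"number"}}},"gripper":{"type":"number"}},"required":["steps"]}

```bash
ls; mkdir -p pics; python3 - <<'E'
from plant import bot
import cv2,numpy as np
s=bot.read_state();print({k:np.round(v,3) for k,v in s.items()})
a=bot.snapshot("scene");b=bot.snapshot("side")
for n,p in(("scene",a),("side",b)):
    cv2.imwrite(f"pics/{n}0.png",p["color"][...,::-1]);print(n,p["fov_y"],p["cx"],p["cy"],np.round(p["T"],3).tolist(),[k for k in p])
    for q in["post_a","gauge","green_tile","red_tile","jar","tub","figure"]:
        print(q,[(round(d["p"],2),np.round(d["pixel"]).tolist(),int(d["mask"].sum())) for d in bot.trace(q,p)])
E
```

```text
pics
{'clock': np.float64(0.0), 'q': array([-1.377,  0.334,  0.04 ,  1.466, -0.013,  1.343, -0.059]), 'joint_velocities': array([-0.   , -0.001,  0.001, -0.002,  0.   , -0.001,  0.   ]), 'joint_torque': array([ 0.0000e+00, -6.5856e+01,  1.3650e+00, -4.0555e+01,  1.7000e-02,
        1.3000e-02, -0.0000e+00]), 'ee_pos': array([0.188, 0.622, 0.23 ]), 'tcp_rot': array([-4.580e-01, -3.108e+00,  3.000e-03]), 'contact_force': array([-0.623,  0.328, -0.41 ]), 'ft_torque': array([-0.064, -0.027,  0.003]), 'grasp_force': np.float64(0.0), 'gripper_width': np.float64(0.999)}
scene 43.168704971730655 318.0800803922322 236.31263129317983 [[0.258, -0.81, 0.527, 1.187], [0.966, 0.212, -0.147, -0.165], [0.007, 0.547, 0.837, 1.252], [0.0, 0.0, 0.0, 1.0]] ['color', 'fov_y', 'cx', 'cy', 'T', 'shot']
post_a [(0.95, [352.0, 207.0], 1068), (0.94, [459.0, 194.0], 971), (0.78, [443.0, 273.0], 815), (0.6, [405.0, 208.0], 948), (0.58, [461.0, 334.0], 711)]
gauge [(0.91, [296.0, 287.0], 3804)]
green_tile [(0.85, [159.0, 189.0], 4296), (0.74, [173.0, 330.0], 3628)]
red_tile [(0.85, [180.0, 274.0], 3013)]
jar [(0.94, [397.0, 330.0], 997), (0.72, [295.0, 286.0], 3774)]
tub [(0.89, [301.0, 378.0], 1169)]
figure [(0.9, [461.0, 333.0], 628)]
side 57.64349533936861 322.81853531568026 242.8967856260483 [[0.993, 0.086, -0.075, 0.359], [-0.114, 0.736, -0.667, -0.73], [-0.002, 0.671, 0.741, 0.936], [0.0, 0.0, 0.0, 1.0]] ['color', 'fov_y', 'cx', 'cy', 'T', 'shot']
post_a [(0.79, [352.0, 190.0], 485), (0.73, [284.0, 233.0], 715), (0.7, [286.0, 170.0], 575), (0.59, [295.0, 202.0], 661)]
gauge [(0.76, [358.0, 280.0], 2475)]
green_tile [(0.75, [393.0, 383.0], 3645), (0.67, [211.0, 397.0], 6999)]
red_tile [(0.8, [327.0, 378.0], 3531)]
jar [(0.65, [406.0, 218.0], 640)]
tub [(0.87, [442.0, 278.0], 801)]
figure [(0.9, [403.0, 189.0], 358)]
```

View pics/scene0.png

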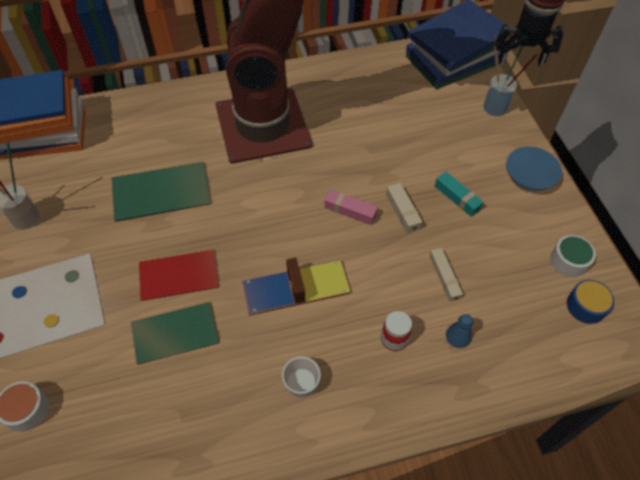

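View pics/side0.png

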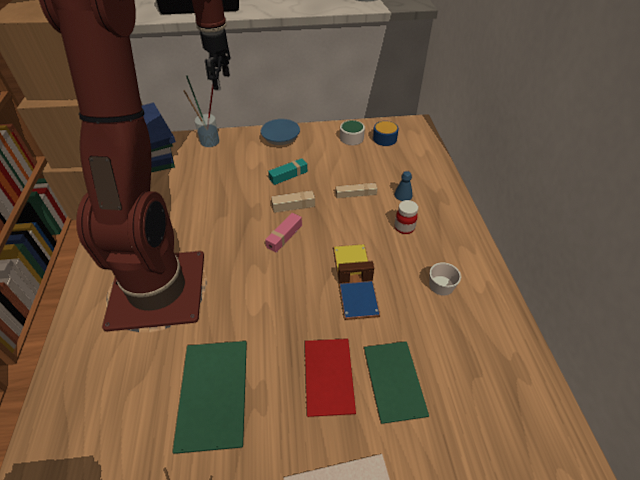

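Scene view: the arch is at (297,287), with the blue half left at (270,292) and the yellow half right at (325,281). The small green tile is at (175,332), the big green look-alike at (160,190) and the red tile at (180,275). What could be taken for a post: pink (352,207) and turquoise (459,194), both look-alikes, and the two buff bars at (405,208) and (445,273), which are the real ones. In the side view the buff bars are at (293,202) and (357,190).

```bash
cat > h.py <<'E'
import numpy as np,cv2
from scipy.optimize import minimize
from scipy.spatial.transform import Rotation as R
def proj(P,p,T=None):
    T=p["T"] if T is None else T
    c=(np.asarray(P)-T[:3,3])@T[:3,:3]; f=240/np.tan(np.radians(p["fov_y"])/2)
    return np.c_[p["cx"]+f*c[:,0]/-c[:,2],p["cy"]-f*c[:,1]/-c[:,2]]
def box(x,y,yaw,lo,hi):
    g=np.array([[a,b,c] for a in(lo[0],hi[0]) for b in(lo[1],hi[1]) for c in(lo[2],hi[2])])
    return g@R.from_rotvec([0,0,yaw]).as_matrix().T+[x,y,0]
K=3
def render(boxes,p,T=None):
    m=np.zeros((480*K,640*K),np.uint8)
    for b in boxes:
        h=cv2.convexHull(((proj(b,p,T)+.5)*K-.5).astype(np.float32))
        cv2.fillConvexPoly(m,np.round(h*16).astype(np.int32),1,shift=4)
    return m>0
def up(m): return cv2.resize(cv2.GaussianBlur(m.astype(np.float32),(0,0),.7),None,fx=K,fy=K,interpolation=cv2.INTER_LINEAR)>.5
def fit(model,x0,views,step):
    vs=[(p,T,up(m)) for p,T,m in views]
    def cost(v):
        c=0
        for p,T,m in vs:
            r=render(model(v),p,T); c+=1-(r&m).sum()/max((r|m).sum(),1)
        return c/len(vs)
    x0=np.array(x0,float); best=None
    for k in(1,.4):
        sim=np.vstack([x0]+[x0+np.eye(len(x0))[i]*step[i]*k for i in range(len(x0))])
        o=minimize(cost,x0,method="Nelder-Mead",options=dict(initial_simplex=sim,maxfev=250,xatol=1e-5,fatol=1e-5)); x0=o.x
    return o.x,o.fun
def ray(px,p,T=None):
    T=p["T"] if T is None else T; f=240/np.tan(np.radians(p["fov_y"])/2)
    d=T[:3,:3]@np.array([(px[0]-p["cx"])/f,-(px[1]-p["cy"])/f,-1]); return T[:3,3],d
def plane(px,p,z=0,T=None):
    o,d=ray(px,p,T); return o+d*(z-o[2])/d[2]
def tri(r1,r2):
    A=np.c_[r1[1],-r2[1]]; s=np.linalg.lstsq(A,r2[0]-r1[0],rcond=None)[0]
    a=r1[0]+s[0]*r1[1];b=r2[0]+s[1]*r2[1]; return (a+b)/2,np.linalg.norm(a-b)
def post(s_free=True): return lambda v:[box(v[0],v[1],v[2],[-.065,-v[3]/2,0],[.065,v[3]/2,v[3]])]
def tile(dx,dy): return lambda v:[box(v[0],v[1],v[2],[-dx/2,-dy/2,0],[dx/2,dy/2,.008])]
def gauge(v): return [box(v[0],v[1],v[2],[-.045,-.12,0],[.045,.12,.01]),box(v[0],v[1],v[2],[-.045,-.0125,0],[.045,.0125,.064])]
def cyl(r,h): 
    t=np.linspace(0,6.28,24); return lambda v:[np.vstack([np.c_[v[0]+r*np.cos(t),v[1]+r*np.sin(t),0*t+z] for z in(0,h)])]
def near(bot,q,p,px):
    return min(bot.trace(q,p),key=lambda d:np.hypot(*(np.array(d["pixel"])-px)))
E
python3 - <<'E'
from plant import bot
from h import *
a=bot.snapshot("scene");b=bot.snapshot("side")
J=[("P1","post_a",(405,208),(294,202),post(),.033,[.01,.01,.2,.004]),
("P2","post_a",(443,273),(357,190),post(),.033,[.01,.01,.2,.004]),
("gauge","gauge",(296,287),(358,280),gauge,None,[.01,.01,.1]),
("green","green_tile",(173,330),(393,383),tile(.105,.18),None,[.01,.01,.1]),
("red","red_tile",(180,274),(327,378),tile(.105,.18),None,[.01,.01,.1]),
("jar","jar",(397,330),(406,218),cyl(.031,.085),0,[.01,.01]),
("tub","tub",(301,378),(442,278),cyl(.04,.05),0,[.01,.01]),
("fig","figure",(461,333),(403,189),cyl(.03,.094),0,[.01,.01])]
for n,q,pa,pb,mod,s,st in J:
    A,B=near(bot,q,a,pa),near(bot,q,b,pb)
    c,e=tri(ray(A["pixel"],a),ray(B["pixel"],b))
    x0=plane(A["pixel"],a,.02)
    print(n,"tri",np.round(c,4),round(e,4),A["pixel"],B["pixel"])
    best=None
    for yaw in ([0] if s==0 else [-1.2,-.6,0,.6,1.2,1.57]):
        for vs in [[(a,None,A["mask"]),(b,None,B["mask"])]]:
            v=[x0[0],x0[1]]+([] if s==0 else [yaw])+([s] if s else [])
            r=fit(mod,v,vs,st)
            if best is None or r[1]<best[1]: best=r
    print("   fit",np.round(best[0],4),round(best[1],3))
for px in((270,292),(325,281)): print(plane(px,a,.01))
E
```

```text
P1 tri [0.3776 0.2816 0.0196] 0.0026 [403.0, 206.6] [292.2, 200.4]
   fit [0.3783 0.2815 0.1126 0.036 ] 0.068
P2 tri [0.5849 0.3167 0.0138] 0.0027 [446.1, 274.2] [356.1, 189.3]
   fit [0.5844 0.3147 0.007  0.027 ] 0.086
gauge tri [ 0.5277 -0.0412  0.0045] 0.0196 [294.7, 285.4] [359.7, 284.5]
   fit [ 0.5239 -0.0311 -0.0181] 0.045
green tri [ 0.5651 -0.3249  0.0045] 0.01 [173.8, 330.3] [396.4, 382.8]
   fit [ 0.5652 -0.3197  3.1644] 0.036
red tri [ 0.413  -0.2973 -0.005 ] 0.0124 [177.9, 271.7] [327.7, 380.8]
   fit [ 0.4195 -0.2925 -0.0672] 0.036
jar tri [0.703  0.1484 0.0466] 0.0094 [395.4, 331.4] [405.4, 214.6]
   fit [0.7024 0.1497] 0.112
tub tri [ 0.7503 -0.0771  0.0232] 0.0016 [300.4, 379.8] [443.6, 280.3]
   fit [ 0.7468 -0.0736] 0.141
fig tri [0.7342 0.2959 0.0179] 0.0092 [461.9, 333.7] [402.7, 188.3]
   fit [0.7331 0.2883] 0.415
[ 0.52500067 -0.0936944   0.01      ]
[0.52933733 0.03661109 0.01      ]
```

The fit gives P2 (scene 445,273) at about 27 mm, so it fits, and P1 (405,208) at about 36 mm, so it is swollen. The gauge's +y is close to world +y. I'll start moving.

```bash
cat >> h.py <<'E'
def state(bot):
    s=bot.read_state(); M=R.from_rotvec(s["tcp_rot"]).as_matrix(); return s,M,np.degrees(np.arctan2(M[1,1],M[0,1]))
def Rpsi(d):
    c,s=np.cos(np.radians(d)),np.sin(np.radians(d)); return np.array([[-s,c,0],[c,s,0],[0,0,-1.]])
def go(p,M,wps,mm=40,dg=7.5):
    """wps: list of (x,y,z,psi[,mm]); prints rows"""
    p=np.array(p);M=M.copy()
    for w in wps:
        q=np.array(w[:3]);Q=Rpsi(w[3]);m=w[4] if len(w)>4 else mm
        tot=R.from_matrix(M.T@Q).as_rotvec()
        n=int(max(np.ceil(np.linalg.norm(q-p)*1000/m-.01),np.ceil(np.degrees(np.linalg.norm(tot))/dg-.01),1)); rows=[]
        for i in range(n):
            d=(q-p)/(n-i); r=R.from_matrix(M.T@Q).as_rotvec()/(n-i)
            row=np.round(np.r_[M.T@d/.4,r/.5],3); rows.append((row+0).tolist())
            p=p+M@row[:3]*.4; M=M@R.from_rotvec(row[3:]*.5).as_matrix()
        print(w,n)
        for i in range(0,n,8): print("  ",str(rows[i:i+8]).replace(" ",""))
E
python3 - <<'E'
from plant import bot
from h import *
s,M,psi=state(bot);print(psi,s["ee_pos"],s["clock"])
go(s["ee_pos"],M,[(.536,.315,.2,90.4)])
E
```

```text
73.22176824705345 [0.18761864 0.62230769 0.23129515] 1.7
(0.536, 0.315, 0.2, 90.4) 12
   [[-0.088,-0.04,0.007,0.0,0.0,-0.05],[-0.087,-0.043,0.006,0.0,0.0,-0.05],[-0.086,-0.045,0.007,0.0,0.0,-0.05],[-0.085,-0.047,0.006,0.0,0.0,-0.05],[-0.083,-0.049,0.007,0.0,0.0,-0.05],[-0.082,-0.051,0.006,0.0,0.0,-0.05],[-0.081,-0.053,0.007,0.0,0.0,-0.05],[-0.08,-0.055,0.006,0.0,0.0,-0.05]]
   [[-0.078,-0.057,0.007,0.0,0.0,-0.05],[-0.077,-0.059,0.006,0.0,0.0,-0.05],[-0.075,-0.061,0.007,0.0,0.0,-0.05],[-0.074,-0.062,0.006,0.0,0.0,-0.05]]
```

Call:
{"op": "carry_out", "data": {"steps": [[-0.088,-0.04,0.007,0,0,-0.05],[-0.087,-0.043,0.006,0,0,-0.05],[-0.086,-0.045,0.007,0,0,-0.05],[-0.085,-0.047,0.006,0,0,-0.05],[-0.083,-0.049,0.007,0,0,-0.05],[-0.082,-0.051,0.006,0,0,-0.05],[-0.081,-0.053,0.007,0,0,-0.05],[-0.08,-0.055,0.006,0,0,-0.05]]}}

```text
clock: 2.5
ee_pos: [0.4209, 0.416, 0.2106]
tcp_rot: [0.144, 3.138, 0.001]
contact_force: [-0.6, 1.3, -0.0]
gripper_width: 0.999
grasp_force: 0.0
```

Call:
{"op": "carry_out", "data": {"steps": [[-0.078,-0.057,0.007,0,0,-0.05],[-0.077,-0.059,0.006,0,0,-0.05],[-0.075,-0.061,0.007,0,0,-0.05],[-0.074,-0.062,0.006,0,0,-0.05],[0,0,0,0,0,0],[0,0,0,0,0,0]], "gripper": 0.3}}

```text
clock: 3.1
ee_pos: [0.5367, 0.3141, 0.1999]
tcp_rot: [0.007, -3.141, 0.0]
contact_force: [0.3, 0.1, -0.0]
gripper_width: 0.651
grasp_force: 0.0
```

```bash
python3 - <<'E'
from plant import bot
from h import *
s,M,psi=state(bot);print(psi,s["ee_pos"],s["clock"],s["gripper_width"])
w=bot.snapshot("wrist");cv2.imwrite("pics/w1.png",w["color"][...,::-1])
print(w["fov_y"],np.round(w["T_tool_cam"],3).tolist())
E=np.eye(4);E[:3,:3]=M;E[:3,3]=s["ee_pos"];T=E@w["T_tool_cam"]
print(proj([[.584,.315,.028],[.378,.28,.037]],w,T))
for d in bot.trace("post_a",w):
    print(d["p"],d["pixel"],d["mask"].sum(),plane(d["pixel"],w,.02,T))
    c=plane(d["pixel"],w,.014,T)
    if d["mask"].sum()>2000: print(fit(post(),[c[0],c[1],0.01,.028],[(w,T,d["mask"])],[.005,.005,.05,.003]))
E
```

```text
90.2700172795923 [0.53665328 0.31405874 0.1999465 ] 3.1 0.6509468973740673
61.597360186839154 [[-0.001, 0.966, 0.259, 0.066], [1.0, 0.001, 0.0, -0.0], [-0.0, 0.259, -0.966, -0.142], [0.0, 0.0, 0.0, 1.0]]
[[321.71965083 278.61337922]
 [271.18825129  -6.36357512]]
0.86 [319.0, 271.6] 5147 [0.58063416 0.31272007 0.02      ]
(array([0.58436784, 0.31308889, 0.00865356, 0.02754413]), np.float64(0.025618168311578038))
0.84 [150.6, 9.6] 1749 [0.38330885 0.19151341 0.02      ]
0.74 [279.7, 50.2] 5506 [0.40961323 0.28337005 0.02      ]
(array([0.37928358, 0.28020904, 0.09041133, 0.03619195]), np.float64(0.016167484724030845))
0.66 [497.3, 42.5] 6656 [0.40384999 0.44228755 0.02      ]
(array([0.37288261, 0.43041807, 0.44396707, 0.0353627 ]), np.float64(0.01580101684777191))
```

View pics/w1.png

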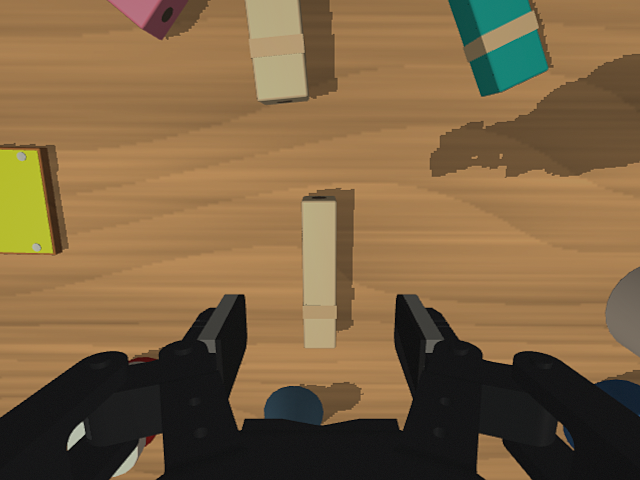

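The wrist view confirms the plain buff bar, spanning (319,197) to (319,348) and 27.5 mm wide; the thick buff bar is at (277,50), pink and turquoise are at the top. I'm descending on the tail end of the thin one.

Call:
{"op": "carry_out", "data": {"steps": [[0.003,-0.002,0.1,0,0,0],[0.002,0,0.1,0,0,0],[0,0,0.1,0,0,0],[0,0,0.1,0,0,0],[0,0,0.05,0,0,0],[0,0,0.03,0,0,0],[0,0,0.01,0,0,0],[0,0,0,0,0,0]]}}

```text
clock: 4.0
ee_pos: [0.5341, 0.315, 0.0046]
tcp_rot: [-0.013, 3.141, 0.001]
contact_force: [0.1, -0.2, 0.9]
gripper_width: 0.652
grasp_force: 0.0
```

Call:
{"op": "carry_out", "data": {"steps": [[0,0,0,0,0,0],[0,0,0,0,0,0],[0,0,0,0,0,0],[0,0,0,0,0,0],[0,0,0,0,0,0],[0,0,0,0,0,0]], "gripper": -1}}

```text
clock: 4.6
ee_pos: [0.535, 0.3148, 0.0058]
tcp_rot: [-0.011, 3.14, 0.002]
contact_force: [-1.0, 0.1, 6.8]
gripper_width: 0.316
grasp_force: 60.4
```

```bash
python3 - <<'E'
from plant import bot
from h import *
s,M,psi=state(bot);print(psi)
go(s["ee_pos"],M,[(.535,.315,.045,psi,20),(.535,.315,.16,psi),(.5265,.113,.11,-1.0)])
E
```

```text
90.40666992194203
(0.535, 0.315, 0.045, np.float64(90.40666992194203), 20) 2
   [[0.0,0.0,-0.049,0.002,0.002,0.0],[0.0,0.001,-0.049,0.001,0.002,0.0]]
(0.535, 0.315, 0.16, np.float64(90.40666992194203)) 3
   [[0.0,0.0,-0.096,0.0,0.0,0.0],[0.0,0.0,-0.096,0.0,0.0,0.0],[0.0,0.0,-0.096,0.0,0.0,0.0]]
(0.5265, 0.113, 0.11, -1.0) 13
   [[0.002,-0.039,0.01,0.0,0.0,0.245],[-0.003,-0.039,0.01,0.0,0.0,0.245],[-0.008,-0.038,0.01,0.0,0.0,0.246],[-0.012,-0.037,0.01,0.0,0.0,0.245],[-0.017,-0.035,0.009,0.0,0.0,0.246],[-0.021,-0.033,0.01,0.0,0.0,0.245],[-0.025,-0.03,0.009,0.0,0.0,0.246],[-0.028,-0.027,0.01,0.0,0.0,0.245]]
   [[-0.031,-0.023,0.009,0.0,0.0,0.246],[-0.034,-0.019,0.01,0.0,0.0,0.245],[-0.036,-0.015,0.009,0.0,0.0,0.246],[-0.037,-0.011,0.01,0.0,0.0,0.245],[-0.038,-0.006,0.009,0.0,0.0,0.246]]
```

Call:
{"op": "carry_out", "data": {"steps": [[0,0,-0.03,0,0,0],[0,0,-0.065,0,0,0],[0,0,-0.096,0,0,0],[0,0,-0.096,0,0,0],[0,0,-0.096,0,0,0]]}}

```text
clock: 5.1
ee_pos: [0.5338, 0.3138, 0.1597]
tcp_rot: [-0.011, 3.141, 0.0]
contact_force: [1.2, 0.8, -1.3]
gripper_width: 0.317
grasp_force: 59.2
```

Call:
{"op": "carry_out", "data": {"steps": [[0.002,-0.039,0.01,0,0,0.245],[-0.003,-0.039,0.01,0,0,0.245],[-0.008,-0.038,0.01,0,0,0.246],[-0.012,-0.037,0.01,0,0,0.245],[-0.017,-0.035,0.009,0,0,0.246],[-0.021,-0.033,0.01,0,0,0.245],[-0.025,-0.03,0.009,0,0,0.246],[-0.028,-0.027,0.01,0,0,0.245]]}}

```text
clock: 5.9
ee_pos: [0.5291, 0.1888, 0.1268]
tcp_rot: [-1.478, -2.772, -0.001]
contact_force: [-0.1, -0.4, -1.2]
gripper_width: 0.314
grasp_force: 59.2
```

Call:
{"op": "carry_out", "data": {"steps": [[-0.031,-0.023,0.009,0,0,0.246],[-0.034,-0.019,0.01,0,0,0.245],[-0.036,-0.015,0.009,0,0,0.246],[-0.037,-0.011,0.01,0,0,0.245],[-0.038,-0.006,0.009,0,0,0.246],[0,0,0,0,0,0],[0,0,0,0,0,0]]}}

```text
clock: 6.6
ee_pos: [0.5256, 0.1126, 0.108]
tcp_rot: [-2.238, -2.205, -0.001]
contact_force: [-0.7, 1.4, -1.5]
gripper_width: 0.316
grasp_force: 59.2
```

```bash
python3 - <<'E'
from plant import bot
from h import *
s,M,psi=state(bot);print(psi,s["ee_pos"],s["clock"],s["tcp_rot"],s["gripper_width"])
w=bot.snapshot("wrist");cv2.imwrite("pics/w2.png",w["color"][...,::-1])
E=np.eye(4);E[:3,:3]=M;E[:3,3]=s["ee_pos"];T=E@w["T_tool_cam"]
np.savez("pics/w2.npz",T=T,fov=w["fov_y"],cx=w["cx"],cy=w["cy"])
# predicted held post corners & gauge corners
def inv(P): return proj(P,w,T)
print(np.round(inv(gauge([.5239,-.0311,-.0181])[1])),"\n",np.round(inv(gauge([.5239,-.0311,-.0181])[0])))
E
```

```text
-0.8429643559098259 [0.5256381  0.11257144 0.10795008] 6.6 [-2.23751625e+00 -2.20483688e+00 -1.22312578e-03] 0.3158891097389608
[[261. 445.]
 [246. 526.]
 [260. 416.]
 [244. 491.]
 [382. 445.]
 [399. 526.]
 [384. 416.]
 [401. 492.]] 
 [[266. 556.]
 [264. 569.]
 [254. 276.]
 [251. 281.]
 [377. 556.]
 [379. 569.]
 [391. 276.]
 [394. 282.]]
```

View pics/w2.png

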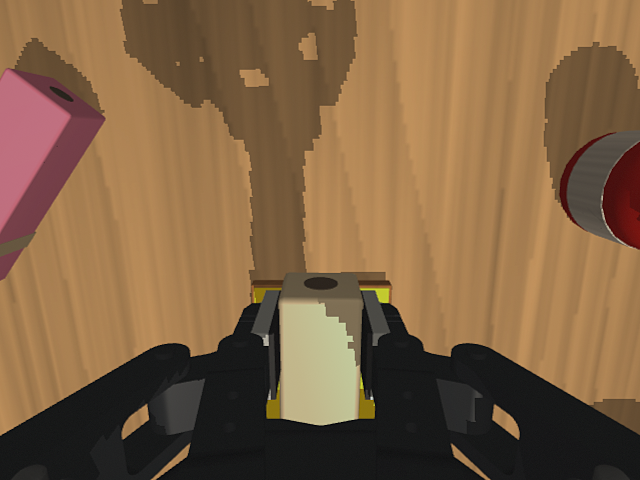

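The wrist view shows the held post's tail face at (320,285) and the gauge's yellow edge from (252,282) to (390,282), within 1–2 px of the prediction. I'll refine the gauge x and the post's alignment from this picture.

```bash
python3 - <<'E'
import numpy as np,cv2
from h import *
z=np.load("pics/w2.npz");w=dict(fov_y=float(z["fov"]),cx=float(z["cx"]),cy=float(z["cy"]));T=z["T"]
im=cv2.imread("pics/w2.png").astype(int)
hsv=cv2.cvtColor(im.astype(np.uint8),cv2.COLOR_BGR2HSV)
y=(hsv[...,0]>24)&(hsv[...,0]<34)&(hsv[...,1]>180)
for r in(284,287,290,293,296,300,405,410,415):
    c=np.flatnonzero(y[r,230:420])+230
    if len(c): print(r,c[0],c[-1],"world x",plane((c[0]-.5,r),w,.01,T)[:2],plane((c[-1]+.5,r),w,.01,T)[:2], "pred x edge",.5239-.045,.5239+.045)
print("row of far edge",[np.flatnonzero(y[:,c])[[0,-1]] for c in(258,270,372,385) if y[:,c].any()])
for r in (305,340,380,410): print(r,im[r,268:292:2].sum(1)//3,im[r,350:374:2].sum(1)//3)
print(w["cx"],w["cy"])
E=T; 
# project post (in world, assuming centred in tool)
s=np.array([.5256,.1126,.108]);print(np.round(proj([s+[dx,dy,dz] for dx in(-.014,.014) for dy in(.015,-.02) for dz in(.022,-.006)],w,T),1))
E
```

```text
290 376 388 world x [0.55967536 0.08260641] [0.56794506 0.08247755] pred x edge 0.47890000000000005 0.5689000000000001
293 377 388 world x [0.56035347 0.08055412] [0.56800274 0.08043493] pred x edge 0.47890000000000005 0.5689000000000001
296 378 388 world x [0.56103437 0.07849338] [0.56806065 0.07838389] pred x edge 0.47890000000000005 0.5689000000000001
300 254 388 world x [0.48167094 0.07698347] [0.56813824 0.07563598] pred x edge 0.47890000000000005 0.5689000000000001
405 373 374 world x [ 0.55929271 -0.00216215] [ 0.56067361 -0.0021837 ] pred x edge 0.47890000000000005 0.5689000000000001
410 277 360 world x [ 0.4928363 -0.0051405] [ 0.55104876 -0.00604897] pred x edge 0.47890000000000005 0.5689000000000001
415 278 278 world x [ 0.49335586 -0.00919405] [ 0.49405144 -0.00920491] pred x edge 0.47890000000000005 0.5689000000000001
row of far edge [array([288, 288]), array([288, 416]), array([288, 289]), array([288, 302])]
305 [ 72  72  72  75  10  79 139 164 174 174 175 175] [105 106 106 106 105  99  93   7  75  72  72  72]
340 [120  52  55  25  22  15 106 159 173 172 172 172] [188 173 101 106 101  86  13  18  19  32  27  52]
380 [ 23  51  54  53  17  23 117 150 170 171 171 171] [181 181 183 171 149 127  69  17  29  28  28  21]
410 [ 89  90  89  90  89  89  97 143 168 169 170 169] [180 179 177 157 116  90  90  89  90  89  91  90]
320.1380875424814 244.28404587351602
[[277.8 298.4]
 [285.2 270.3]
 [282.2 393.6]
 [288.4 351.5]
 [365.4 297.1]
 [357.5 269.3]
 [364.  392.5]
 [356.8 350.5]]
```

Call:
{"op": "carry_out", "data": {"steps": [[0,0,0.08,0,0,0],[0,0,0.08,0,0,0],[0,0,0.04,0,0,0],[0,0,0.02,0,0,0],[0,0,0.005,0,0,0],[0,0,0,0,0,0],[0,0,0,0,0,0]]}}

```text
clock: 7.35
ee_pos: [0.5264, 0.1125, 0.0184]
tcp_rot: [2.24, 2.202, 0.003]
contact_force: [0.1, -0.3, -1.2]
gripper_width: 0.318
grasp_force: 59.2
```

```bash
python3 - <<'E'
from plant import bot
from h import *
s,M,psi=state(bot);print(psi,s["ee_pos"],s["clock"],s["contact_force"])
a=bot.snapshot("scene");b=bot.snapshot("side")
A=cv2.resize(a["color"][240:340,230:390],(800,500),interpolation=2);B=cv2.resize(b["color"][220:330,300:420],(600,550),interpolation=2)
cv2.imwrite("pics/a3.png",A[...,::-1])
cv2.imwrite("pics/b3.png",B[...,::-1])
print(np.round(proj(gauge([.5235,-.0311,-.0181])[1],b)),np.round(proj(gauge([.5235,-.0311,-.0181])[1],a)))
E
```

```text
-0.9707558895329692 [0.52638404 0.11254964 0.0183575 ] 7.35 [ 0.05936385 -0.25080855 -1.20854369]
[[339. 285.]
 [339. 270.]
 [338. 278.]
 [338. 262.]
 [372. 282.]
 [374. 267.]
 [371. 275.]
 [373. 260.]] [[287. 272.]
 [286. 258.]
 [297. 270.]
 [297. 256.]
 [295. 305.]
 [295. 292.]
 [306. 303.]
 [306. 290.]]
```

View pics/a3.png

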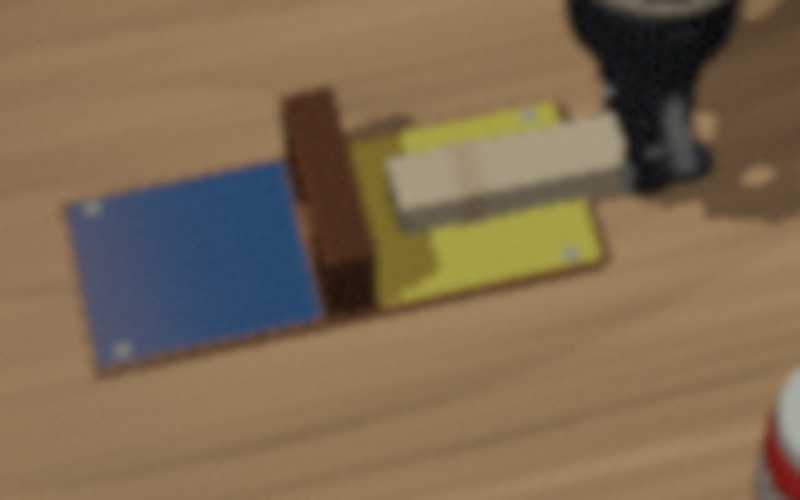

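The scene crop shows the post level over the yellow half and in line with the arch, its nose at crop (395,190) about 15 mm short of the arch. I'm inserting it slowly.

Call:
{"op": "carry_out", "data": {"steps": [[-0.02,0,0,0,0,0],[-0.015,0,0,0,0,0],[-0.01,0,0,0,0,0],[-0.01,0,0,0,0,0],[-0.01,0,0,0,0,0],[0,0,0,0,0,0]]}}

```text
clock: 8.05
ee_pos: [0.5251, 0.0854, 0.0173]
tcp_rot: [2.242, 2.201, -0.0]
contact_force: [0.3, 0.2, -2.6]
gripper_width: 0.318
grasp_force: 59.2
```

Call:
{"op": "carry_out", "data": {"steps": [[-0.02,0,0,0,0,0],[-0.02,0,0,0,0,0],[-0.02,0,0,0,0,0],[-0.02,0,0,0,0,0],[-0.02,0,0,0,0,0],[0,0,0,0,0,0]]}}

```text
clock: 8.65
ee_pos: [0.5244, 0.0445, 0.0174]
tcp_rot: [2.243, 2.199, -0.001]
contact_force: [0.3, 0.0, -2.1]
gripper_width: 0.314
grasp_force: 59.2
```

Call:
{"op": "carry_out", "data": {"steps": [[-0.02,0,0,0,0,0],[-0.02,0,0,0,0,0],[-0.02,0,0,0,0,0],[-0.02,0,0,0,0,0],[-0.02,0,0,0,0,0],[-0.01,0,0,0,0,0],[0,0,0,0,0,0],[0,0,0,0,0,0]]}}

```text
clock: 9.45
ee_pos: [0.5237, 0.0023, 0.0173]
tcp_rot: [-2.241, -2.202, -0.0]
contact_force: [0.6, 0.5, -1.3]
gripper_width: 0.313
grasp_force: 59.2
```

```bash
python3 - <<'E'
from plant import bot
from h import *
s,M,psi=state(bot);print(psi,s["ee_pos"],s["clock"],s["contact_force"])
a=bot.snapshot("scene")
A=cv2.resize(a["color"][240:340,230:390],(800,500),interpolation=2)
cv2.imwrite("pics/a4.png",A[...,::-1])
E
```

```text
-1.003938710854219 [0.52365578 0.00231793 0.01729996] 9.45 [ 0.60760529  0.52083892 -1.25270599]
```

View pics/a4.png

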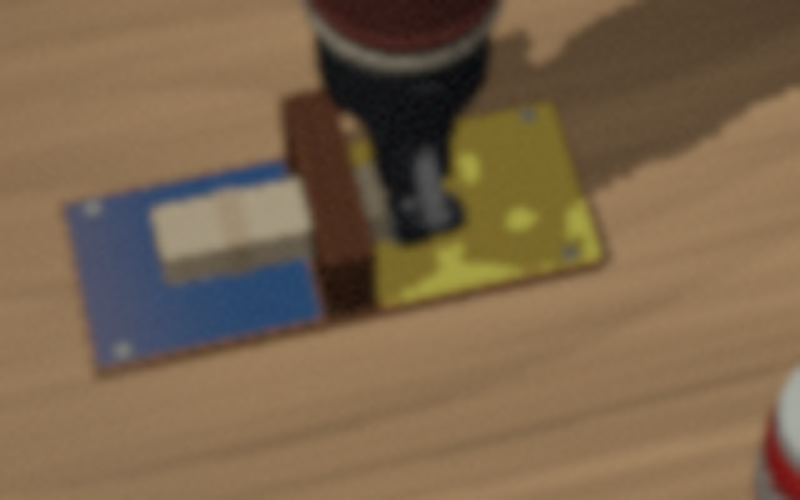

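The post is through, its nose at crop (160,240) on the blue half, with the fingers still clear of the arch. I'll go 5 mm further, lower it, release, and regrip on the blue side.

Call:
{"op": "carry_out", "data": {"steps": [[-0.007,0,0,0,0,0],[-0.006,0,0,0,0,0],[0,0,0.003,0,0,0],[0,0,0,0,0,0]]}}

```text
clock: 9.9
ee_pos: [0.5235, -0.0031, 0.016]
tcp_rot: [-2.241, -2.202, 0.0]
contact_force: [-0.3, 0.2, -1.4]
gripper_width: 0.316
grasp_force: 59.2
```

Call:
{"op": "carry_out", "data": {"steps": [[0,0,0,0,0,0],[0,0,0,0,0,0],[0,0,0,0,0,0],[0,0,0,0,0,0]], "gripper": 0.3}}

```text
clock: 10.3
ee_pos: [0.5236, -0.003, 0.0162]
tcp_rot: [2.241, 2.202, 0.0]
contact_force: [0.6, 0.3, 0.6]
gripper_width: 0.647
grasp_force: 0.0
```

Call:
{"op": "carry_out", "data": {"steps": [[0,0,-0.05,0,0,0],[0,0,-0.08,0,0,0],[0,0,-0.08,0,0,0],[0,0,-0.02,0,0,0],[0,0,0,0,0,0]]}}

```text
clock: 10.8
ee_pos: [0.5245, -0.0028, 0.1094]
tcp_rot: [2.24, 2.201, 0.004]
contact_force: [0.4, -0.0, 1.0]
gripper_width: 0.651
grasp_force: 0.0
```

```bash
python3 - <<'E'
from plant import bot
from h import *
s,M,psi=state(bot);print(psi,s["clock"],s["contact_force"])
x=s["ee_pos"]
go(x,M,[(.5226,-.0685,x[2],-1.0,30),(.5226,-.0685,.0165,-1,25)])
E
```

```text
-0.9897860660486549 10.8 [ 0.41271947 -0.0451415   0.96007804]
(0.5226, -0.0685, np.float64(0.1093695686069613), -1.0, 30) 3
   [[-0.055,-0.001,0.0,0.002,-0.001,0.0],[-0.055,0.0,0.0,0.002,-0.001,0.0],[-0.054,-0.001,0.0,0.001,0.0,0.0]]
(0.5226, -0.0685, 0.0165, -1, 25) 4
   [[0.0,0.0,0.058,0.0,0.0,0.0],[0.0,0.0,0.058,0.0,0.0,0.0],[0.0,0.0,0.058,0.0,0.0,0.0],[0.0,0.0,0.058,0.0,0.0,0.0]]
```

Call:
{"op": "carry_out", "data": {"steps": [[-0.055,0,0,0,0,0],[-0.055,0,0,0,0,0],[-0.055,0,0,0,0,0],[0,0,0,0,0,0],[0,0,0.07,0,0,0],[0,0,0.08,0,0,0],[0,0,0.06,0,0,0],[0,0,0.022,0,0,0]]}}

```text
clock: 11.6
ee_pos: [0.52, -0.0683, 0.0121]
tcp_rot: [-2.238, -2.2, 0.006]
contact_force: [0.1, 0.7, -0.1]
gripper_width: 0.648
grasp_force: 0.0
```

Call:
{"op": "carry_out", "data": {"steps": [[0,0,0,0,0,0],[0,0,0,0,0,0],[0,0,0,0,0,0],[0,0,0,0,0,0],[0,0,0,0,0,0],[0,0,0,0,0,0]], "gripper": -1}}

```text
clock: 12.2
ee_pos: [0.5229, -0.0689, 0.016]
tcp_rot: [2.24, 2.202, 0.002]
contact_force: [-1.2, 0.4, 5.4]
gripper_width: 0.318
grasp_force: 60.1
```

Call:
{"op": "carry_out", "data": {"steps": [[-0.01,0,-0.003,0,0,0],[-0.02,0,0,0,0,0],[-0.02,0,0,0,0,0],[-0.02,0,0,0,0,0],[0,0,0,0,0,0]]}}

```text
clock: 12.7
ee_pos: [0.5216, -0.099, 0.0165]
tcp_rot: [2.243, 2.199, -0.001]
contact_force: [0.4, -0.1, -0.8]
gripper_width: 0.317
grasp_force: 59.2
```

Call:
{"op": "carry_out", "data": {"steps": [[-0.025,0,0,0,0,0],[-0.03,0,0,0,0,0],[-0.03,0,0,0,0,0],[-0.03,0,0,0,0,0],[-0.025,0,0,0,0,0],[0,0,0,0,0,0],[0,0,-0.03,0,0,0],[0,0,-0.07,0,0,0]]}}

```text
clock: 13.5
ee_pos: [0.5194, -0.1521, 0.0557]
tcp_rot: [-2.238, -2.2, 0.004]
contact_force: [0.8, -0.8, -2.3]
gripper_width: 0.316
grasp_force: 59.2
```

```bash
python3 - <<'E'
from plant import bot
from h import *
s,M,psi=state(bot);print(psi,s["ee_pos"],s["clock"],s["contact_force"],s["gripper_width"])
x=s["ee_pos"]
go(x,M,[(.5205,x[1],.11,-1.0,30),(.565,-.32-.0164,.11,1.3,35),(.565,-.3364,.03,1.3,35)])
E
```

```text
-0.9689951485732257 [ 0.51939156 -0.15209481  0.05572906] 13.5 [ 0.82839233 -0.80395744 -2.29584077] 0.31626140174167294
(0.5205, np.float64(-0.15209481340929532), 0.11, -1.0, 30) 2
   [[0.0,0.001,-0.068,-0.004,0.0,0.001],[0.0,0.001,-0.068,-0.004,0.0,0.0]]
(0.565, -0.33640000000000003, 0.11, 1.3, 35) 6
   [[-0.076,0.02,0.0,0.0,0.0,-0.013],[-0.077,0.019,0.0,0.0,0.0,-0.013],[-0.077,0.019,0.0,0.0,0.0,-0.014],[-0.077,0.018,0.0,0.0,0.0,-0.013],[-0.077,0.018,0.0,0.0,0.0,-0.014],[-0.077,0.018,0.0,0.0,0.0,-0.013]]
(0.565, -0.3364, 0.03, 1.3, 35) 3
   [[0.0,0.0,0.067,0.0,0.0,0.0],[0.0,0.0,0.067,0.0,0.0,0.0],[0.0,0.0,0.066,0.0,0.0,0.0]]
```

Call:
{"op": "carry_out", "data": {"steps": [[0,0,-0.068,0,0,0],[0,0,-0.068,0,0,0],[-0.076,0.02,0,0,0,-0.013],[-0.077,0.019,0,0,0,-0.013],[-0.077,0.019,0,0,0,-0.014],[-0.077,0.018,0,0,0,-0.013],[-0.077,0.018,0,0,0,-0.014],[-0.077,0.018,0,0,0,-0.013]]}}

```text
clock: 14.3
ee_pos: [0.5663, -0.3377, 0.1118]
tcp_rot: [2.194, 2.248, 0.001]
contact_force: [-0.3, 0.5, -1.6]
gripper_width: 0.313
grasp_force: 59.4
```

Call:
{"op": "carry_out", "data": {"steps": [[0,0,0,0,0,0],[0,0,0.067,0,0,0],[0,0,0.067,0,0,0],[0,0,0.05,0,0,0],[0,0,0.016,0,0,0],[0,0,0,0,0,0]]}}

```text
clock: 14.9
ee_pos: [0.5655, -0.3363, 0.0308]
tcp_rot: [-2.194, -2.246, 0.0]
contact_force: [0.0, -0.5, -1.1]
gripper_width: 0.32
grasp_force: 59.4
```

```bash
python3 - <<'E'
from plant import bot
from h import *
s,M,psi=state(bot);print(psi,s["ee_pos"],s["clock"],s["contact_force"])
a=bot.snapshot("scene")
A=cv2.resize(a["color"][230:380,110:310],(800,600),interpolation=2)
cv2.imwrite("pics/a5.png",A[...,::-1])
E
```

```text
1.3454679751724576 [ 0.56554247 -0.33634101  0.03076332] 14.9 [ 0.0420721  -0.461207   -1.09783014]
```

View pics/a5.png

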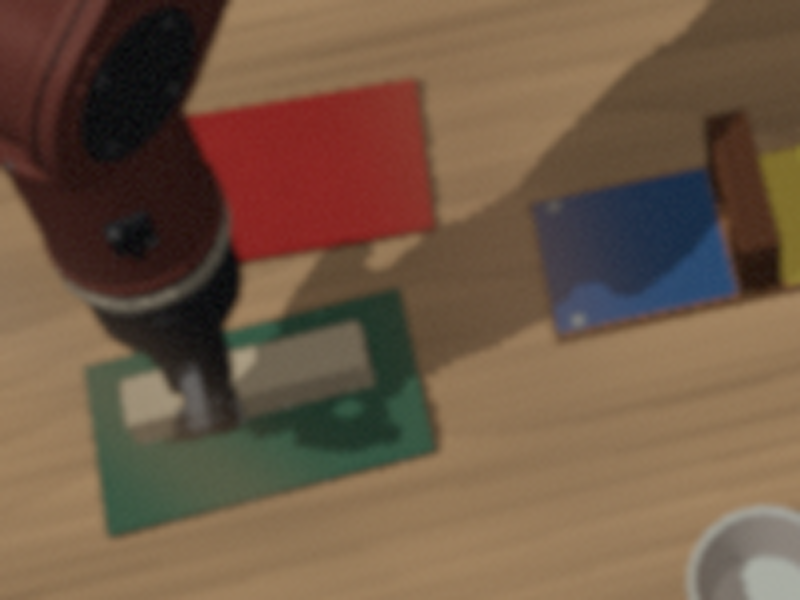

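The post hangs lengthwise over the small green tile, from crop (120,400) to (370,350). I'm lowering it gently.

Call:
{"op": "carry_out", "data": {"steps": [[0,0,0.015,0,0,0],[0,0,0.01,0,0,0],[0,0,0.006,0,0,0],[0,0,0.004,0,0,0],[0,0,0.003,0,0,0],[0,0,0,0,0,0]]}}

```text
clock: 15.55
ee_pos: [0.5655, -0.3375, 0.0156]
tcp_rot: [-2.196, -2.246, 0.0]
contact_force: [-1.1, -0.0, -0.4]
gripper_width: 0.311
grasp_force: 59.4
```

Call:
{"op": "carry_out", "data": {"steps": [[0,0,0.003,0,0,0],[0,0,0.002,0,0,0],[0,0,0,0,0,0]]}}

```text
clock: 15.85
ee_pos: [0.5656, -0.3375, 0.0141]
tcp_rot: [2.196, 2.246, 0.0]
contact_force: [-1.0, 0.1, 3.3]
gripper_width: 0.317
grasp_force: 59.9
```

Call:
{"op": "carry_out", "data": {"steps": [[0,0,0,0,0,0],[0,0,0,0,0,0],[0,0,0,0,0,0],[0,0,0,0,0,0]], "gripper": 0.5}}

```text
clock: 16.25
ee_pos: [0.5656, -0.3375, 0.0137]
tcp_rot: [2.196, 2.246, -0.0]
contact_force: [-0.3, 0.1, -0.6]
gripper_width: 0.751
grasp_force: 0.0
```

```bash
python3 - <<'E'
from plant import bot
from h import *
s,M,psi=state(bot);x=s["ee_pos"];print(psi,x,s["clock"],s["contact_force"])
# swollen: centre (.379,.281) yaw .095 -> closing dir psi=90+5.4=95.4 ; or -84.6
go(x,M,[(x[0],x[1],.16,psi),(.475,-.02,.16,45),(.379,.281,.16,95.3)])
E
```

```text
1.2884112329283597 [ 0.56557444 -0.33749172  0.01371617] 16.25 [-0.30149494  0.074215   -0.61495319]
(np.float64(0.5655744416905963), np.float64(-0.3374917171532667), 0.16, np.float64(1.2884112329283597)) 4
   [[0.0,0.0,-0.091,0.0,0.0,0.0],[0.0,0.0,-0.092,0.0,0.0,0.0],[0.0,0.0,-0.091,0.0,0.0,0.0],[0.0,0.0,-0.092,0.0,0.0,0.0]]
(0.475, -0.02, 0.16, 45) 9
   [[0.089,-0.023,0.0,0.0,0.0,-0.17],[0.09,-0.016,0.0,0.0,0.0,-0.169],[0.091,-0.008,0.0,0.0,0.0,-0.17],[0.092,0.0,0.0,0.0,0.0,-0.169],[0.091,0.008,0.0,0.0,0.0,-0.17],[0.091,0.015,0.0,0.0,0.0,-0.169],[0.089,0.023,0.0,0.0,0.0,-0.17],[0.086,0.031,0.0,0.0,0.0,-0.169]]
   [[0.084,0.037,0.0,0.0,0.0,-0.17]]
(0.379, 0.281, 0.16, 95.3) 8
   [[0.088,0.045,0.0,0.0,0.0,-0.219],[0.082,0.055,0.0,0.0,0.0,-0.22],[0.076,0.063,0.0,0.0,0.0,-0.219],[0.068,0.071,0.0,0.0,0.0,-0.22],[0.06,0.078,0.0,0.0,0.0,-0.219],[0.051,0.085,0.0,0.0,0.0,-0.22],[0.042,0.09,0.0,0.0,0.0,-0.219],[0.031,0.093,0.0,0.0,0.0,-0.22]]
```

Call:
{"op": "carry_out", "data": {"steps": [[0,0,-0.05,0,0,0],[0,0,-0.092,0,0,0],[0,0,-0.112,0,0,0],[0,0,-0.112,0,0,0]]}}

```text
clock: 16.65
ee_pos: [0.5651, -0.3374, 0.1615]
tcp_rot: [-2.196, -2.246, 0.001]
contact_force: [-0.3, 0.9, -0.6]
gripper_width: 0.748
grasp_force: 0.0
```

Call:
{"op": "carry_out", "data": {"steps": [[0.089,-0.023,0,0,0,-0.17],[0.09,-0.016,0,0,0,-0.169],[0.091,-0.008,0,0,0,-0.17],[0.092,0,0,0,0,-0.169],[0.091,0.008,0,0,0,-0.17],[0.091,0.015,0,0,0,-0.169],[0.089,0.023,0,0,0,-0.17],[0.086,0.031,0,0,0,-0.169]]}}

```text
clock: 17.45
ee_pos: [0.4845, -0.054, 0.1603]
tcp_rot: [1.319, 2.851, 0.001]
contact_force: [0.7, -0.2, -0.0]
gripper_width: 0.751
grasp_force: 0.0
```

Call:
{"op": "carry_out", "data": {"steps": [[0.084,0.037,0,0,0,-0.17],[0.088,0.045,0,0,0,-0.219],[0.082,0.055,0,0,0,-0.22],[0.076,0.063,0,0,0,-0.219],[0.068,0.071,0,0,0,-0.22],[0.06,0.078,0,0,0,-0.219],[0.051,0.085,0,0,0,-0.22],[0.042,0.09,0,0,0,-0.219]]}}

```text
clock: 18.25
ee_pos: [0.3902, 0.2449, 0.1604]
tcp_rot: [0.021, 3.141, 0.001]
contact_force: [0.8, 0.5, 0.5]
gripper_width: 0.752
grasp_force: 0.0
```

Call:
{"op": "carry_out", "data": {"steps": [[0.031,0.093,0,0,0,-0.22],[0,0,0,0,0,0],[0,0,0,0,0,0]]}}

```text
clock: 18.55
ee_pos: [0.3788, 0.2812, 0.16]
tcp_rot: [0.147, -3.138, 0.001]
contact_force: [0.6, -1.1, -0.2]
gripper_width: 0.752
grasp_force: 0.0
```

```bash
python3 - <<'E'
from plant import bot
from h import *
s,M,psi=state(bot);x=s["ee_pos"];print(psi,x,s["clock"],s["contact_force"],s["q"])
w=bot.snapshot("wrist");cv2.imwrite("pics/w6.png",w["color"][...,::-1])
E=np.eye(4);E[:3,:3]=M;E[:3,3]=x;T=E@w["T_tool_cam"]
print("pred px",proj([[.379,.281,.037]],w,T))
for d in bot.trace("post_a",w): 
    c=plane(d["pixel"],w,.0185,T);print(d["p"],d["pixel"],c,d["mask"].sum())
    if np.hypot(c[0]-.379,c[1]-.281)<.05: print(fit(post(),[.379,.281,.095,.036],[(w,T,d["mask"])],[.005,.005,.05,.003]))
a=bot.snapshot("scene");b=bot.snapshot("side")
A,B=near(bot,"post_a",a,(175,328)),near(bot,"post_a",b,(396,378))
print(A["pixel"],B["pixel"],tri(ray(A["pixel"],a),ray(B["pixel"],b)),plane(A["pixel"],a,.03))
E
```

```text
95.3596496358678 [0.37879344 0.28118178 0.15998901] 18.55 [ 0.58153639 -1.10326493 -0.23921285] [-0.86460969  0.02153561  0.13355152  1.9823311  -0.00281483  1.1383495
  0.93443189]
pred px [[320.58700754 237.62286212]]
0.94 [130.7, 157.6] [0.33913155 0.14585094 0.0185    ] 14318
0.91 [320.5, 231.9] [0.37936299 0.28098404 0.0185    ] 10054
(array([0.3793227 , 0.27972192, 0.09622269, 0.03637856]), np.float64(0.025262263472662472))
0.85 [530.6, 239.2] [0.37064577 0.43341233 0.0185    ] 12978
[169.0, 329.2] [393.5, 378.5] (array([ 0.56182098, -0.32730176,  0.01922256]), np.float64(0.005089922819447983)) [ 0.56907957 -0.32774678  0.03      ]
```

View pics/w6.png

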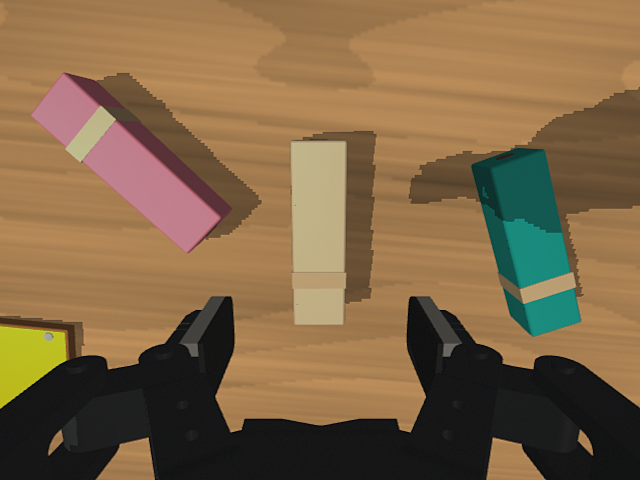

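The wrist view shows the thick buff bar centred between the open fingers, from (319,141) to (319,325), with pink on the left and turquoise on the right, both clear. The first post is measured on the green tile. I'm descending.

Call:
{"op": "carry_out", "data": {"steps": [[0,-0.003,0.1,0,0,0],[0,0,0.1,0,0,0],[0,0,0.1,0,0,0],[0,0,0.05,0,0,0],[0,0,0.028,0,0,0],[0,0,0.01,0,0,0],[0,0,0,0,0,0]]}}

```text
clock: 19.55
ee_pos: [0.3796, 0.2798, 0.0053]
tcp_rot: [-0.145, 3.138, 0.0]
contact_force: [-0.8, -0.0, 0.4]
gripper_width: 0.752
grasp_force: 0.0
```

Call:
{"op": "carry_out", "data": {"steps": [[0,0,0,0,0,0],[0,0,0,0,0,0],[0,0,0,0,0,0],[0,0,0,0,0,0],[0,0,0,0,0,0],[0,0,0,0,0,0]], "gripper": -1}}

```text
clock: 20.15
ee_pos: [0.38, 0.2804, 0.0062]
tcp_rot: [-0.145, 3.137, 0.002]
contact_force: [-1.0, -1.3, 6.3]
gripper_width: 0.424
grasp_force: 60.8
```

Call:
{"op": "carry_out", "data": {"steps": [[0,0,-0.03,0,0,0],[0,0,-0.07,0,0,0],[0,0,-0.1,0,0,0],[0,0,-0.1,0,0,0],[0,0,-0.1,0,0,0],[0,0,0,0,0,0]]}}

```text
clock: 20.75
ee_pos: [0.3815, 0.2816, 0.1713]
tcp_rot: [-0.145, 3.131, 0.01]
contact_force: [0.7, 0.3, -1.4]
gripper_width: 0.423
grasp_force: 60.4
```

```bash
python3 - <<'E'
from plant import bot
from h import *
s,M,psi=state(bot);x=s["ee_pos"];print(psi,x,s["clock"],s["contact_force"],s["gripper_width"])
go(x,M,[(.475,-.02,.165,45),(.4195,-.2925,.165,-3.9),(.4195,-.2925,.035,-3.9)])
E
```

```text
95.29446367752143 [0.38145342 0.28161437 0.17130752] 20.75 [ 0.7271216   0.2601269  -1.36517865] 0.42339817907194693
(0.475, -0.02, 0.165, 45) 8
   [[-0.02,-0.097,0.002,0.002,0.001,0.219],[-0.031,-0.094,0.002,0.002,0.001,0.22],[-0.041,-0.09,0.002,0.002,0.001,0.219],[-0.05,-0.085,0.002,0.002,0.001,0.22],[-0.06,-0.078,0.001,0.003,0.001,0.219],[-0.068,-0.072,0.002,0.002,0.001,0.22],[-0.075,-0.064,0.002,0.003,0.001,0.219],[-0.081,-0.055,0.001,0.002,0.001,0.22]]
(0.4195, -0.2925, 0.165, -3.9) 7
   [[-0.055,-0.083,0.0,0.0,0.0,0.244],[-0.064,-0.075,0.0,0.0,0.0,0.244],[-0.073,-0.067,0.0,0.0,0.0,0.244],[-0.081,-0.058,0.0,0.0,0.0,0.244],[-0.087,-0.047,0.0,0.0,0.0,0.243],[-0.093,-0.036,0.0,0.0,0.0,0.244],[-0.096,-0.025,0.0,0.0,0.0,0.243]]
(0.4195, -0.2925, 0.035, -3.9) 4
   [[0.0,0.0,0.081,0.0,0.0,0.0],[0.0,0.0,0.081,0.0,0.0,0.0],[0.0,0.0,0.082,0.0,0.0,0.0],[0.0,0.0,0.081,0.0,0.0,0.0]]
```

The grip opening is 36 mm, against 27 mm for the other post, so this one is swollen. I'm carrying it to the red tile.

Call:
{"op": "carry_out", "data": {"steps": [[-0.02,-0.097,0.002,0,0,0.219],[-0.031,-0.094,0.002,0,0,0.22],[-0.041,-0.09,0.002,0,0,0.219],[-0.05,-0.085,0.002,0,0,0.22],[-0.06,-0.078,0.001,0,0,0.219],[-0.068,-0.072,0.002,0,0,0.22],[-0.075,-0.064,0.002,0,0,0.219],[-0.081,-0.055,0.001,0,0,0.22]]}}

```text
clock: 21.55
ee_pos: [0.4723, -0.0236, 0.1594]
tcp_rot: [-1.209, -2.899, -0.0]
contact_force: [0.9, 0.3, -1.7]
gripper_width: 0.421
grasp_force: 60.5
```

Call:
{"op": "carry_out", "data": {"steps": [[-0.055,-0.083,0,0,0,0.244],[-0.064,-0.075,0,0,0,0.244],[-0.073,-0.067,0,0,0,0.244],[-0.081,-0.058,0,0,0,0.244],[-0.087,-0.047,0,0,0,0.243],[-0.093,-0.036,0,0,0,0.244],[-0.096,-0.025,0,0,0,0.243],[0,0,0,0,0,0]]}}

```text
clock: 22.35
ee_pos: [0.4149, -0.2996, 0.1597]
tcp_rot: [2.306, 2.131, -0.003]
contact_force: [0.5, -0.1, -2.9]
gripper_width: 0.425
grasp_force: 60.5
```

Call:
{"op": "carry_out", "data": {"steps": [[0,0,0,0,0,0],[0,0,0.081,0,0,0],[0,0,0.081,0,0,0],[0,0,0.081,0,0,0],[0,0,0.06,0,0,0],[0,0,0.02,0,0,0],[0,0,0,0,0,0]]}}

```text
clock: 23.05
ee_pos: [0.4172, -0.2931, 0.0295]
tcp_rot: [-2.292, -2.146, 0.001]
contact_force: [0.2, -0.8, -2.4]
gripper_width: 0.422
grasp_force: 60.5
```

```bash
python3 - <<'E'
from plant import bot
from h import *
s,M,psi=state(bot);x=s["ee_pos"];print(psi,x,s["clock"],s["contact_force"],s["gripper_width"],s["tcp_rot"])
E
```

```text
-3.7743307290715595 [ 0.41715957 -0.2931241   0.02948998] 23.05 [ 0.19558978 -0.81004906 -2.35291021] 0.4218622510665367 [-2.29187966e+00 -2.14566433e+00  1.17034787e-03]
```

Call:
{"op": "carry_out", "data": {"steps": [[0,0.003,0.015,0,0,0],[0,0.002,0.01,0,0,0],[0,0,0.006,0,0,0],[0,0,0.004,0,0,0],[0,0,0.003,0,0,0],[0,0,0,0,0,0]]}}

```text
clock: 23.65
ee_pos: [0.4194, -0.2945, 0.015]
tcp_rot: [2.295, 2.145, -0.0]
contact_force: [-0.4, -0.3, -2.6]
gripper_width: 0.422
grasp_force: 60.5
```

Call:
{"op": "carry_out", "data": {"steps": [[0,0,0.002,0,0,0],[0,0,0.002,0,0,0],[0,0,0,0,0,0]]}}

```text
clock: 23.95
ee_pos: [0.4196, -0.2945, 0.0142]
tcp_rot: [-2.295, -2.145, -0.001]
contact_force: [-4.7, 4.3, 14.3]
gripper_width: 0.424
grasp_force: 62.4
```

Call:
{"op": "carry_out", "data": {"steps": [[0,0,0,0,0,0],[0,0,0,0,0,0],[0,0,0,0,0,0],[0,0,0,0,0,0]], "gripper": 0.5}}

```text
clock: 24.35
ee_pos: [0.4195, -0.2945, 0.0133]
tcp_rot: [2.295, 2.145, -0.0]
contact_force: [0.1, 0.3, -0.0]
gripper_width: 0.748
grasp_force: 0.0
```

Call:
{"op": "carry_out", "data": {"steps": [[0,0,-0.04,0,0,0],[0,0,-0.09,0,0,0],[0,0,-0.1,0,0,0],[0,0,-0.1,0,0,0],[0.1,0.03,0,0,0,0],[0.1,0.03,0,0,0,0],[0.1,0.03,0,0,0,0],[0.1,0.03,0,0,0,0]]}}

```text
clock: 25.15
ee_pos: [0.4786, -0.1365, 0.1456]
tcp_rot: [2.295, 2.145, 0.001]
contact_force: [1.0, -0.0, -0.4]
gripper_width: 0.753
grasp_force: 0.0
```

Call:
{"op": "carry_out", "data": {"steps": [[0.1,0,0,0,0,0],[0.1,0,0,0,0,0],[0.1,0,0,0,0,0],[0,0,0,0,0,0],[0,0,0,0,0,0]]}}

```text
clock: 25.65
ee_pos: [0.4862, -0.0178, 0.1452]
tcp_rot: [2.293, 2.148, -0.001]
contact_force: [-0.2, -0.3, -0.1]
gripper_width: 0.753
grasp_force: 0.0
```

```bash
python3 - <<'E'
from plant import bot
from h import *
s,M,psi=state(bot);print(s["ee_pos"],s["clock"])
a=bot.snapshot("scene");b=bot.snapshot("side")
for n,pa,pb,sz in(("fit",(170,329),(394,378),.028),("swollen",(178,272),(328,376),.037)):
    A,B=near(bot,"post_a",a,pa),near(bot,"post_a",b,pb)
    print(n,A["pixel"],B["pixel"],tri(ray(A["pixel"],a),ray(B["pixel"],b)),plane(A["pixel"],a,.03))
cv2.imwrite("pics/end.png",a["color"][...,::-1])
E
```

```text
[ 0.48621238 -0.01779126  0.14521232] 25.65
fit [171.0, 326.9] [390.9, 377.1] (array([ 0.55695466, -0.32267592,  0.01797611]), np.float64(0.004611394874594555)) [ 0.56472491 -0.32282228  0.03      ]
swollen [173.5, 270.2] [325.7, 371.9] (array([ 0.41526683, -0.29700198,  0.02203593]), np.float64(0.007358284011338174)) [ 0.42322955 -0.29866214  0.03      ]
```

View pics/end.png

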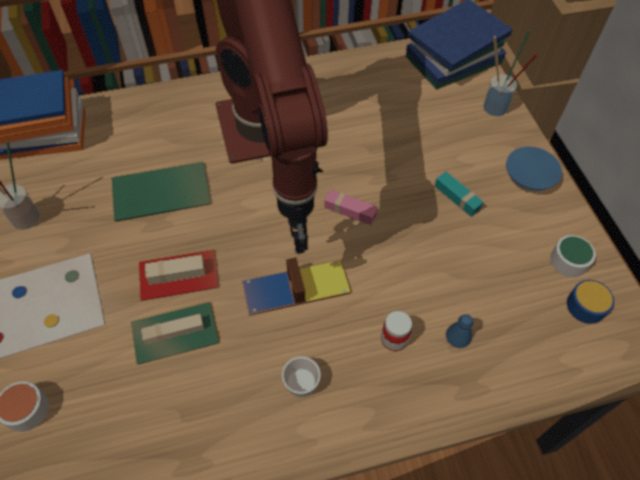

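The thick post lies on the red tile at (175,270), and the thin one on the small green tile at (173,328). The jar, tub and figurine haven't moved, so I'm handing in.

```bash
python3 -c "
from plant import bot
print(bot.hand_in())"
```

```text
the job is handed in; nothing more can be done
None
```

I handed the job in at about 26 s (limit 72 s), verdict not shown: the post that fits (27–28 mm) went through the arch from yellow to blue and lies on the small green tile, and the swollen one (36 mm, told by camera and grip width, not tried in the arch) lies on the red tile.

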